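# Gauge the candle moulds and sort out the waxed-up ones

## Task

One of the three pink candle moulds is clean inside; the other two have a plug of wax trapped in them, out of sight. Try the moulds on the steel gauge pin, easing them down gently without forcing: the clean one slides fully home onto the blue base and is to be left there, while a waxed-up one stops clearly short. Stand both waxed-up moulds upright in the red tub, and leave the jug, the green pot and the spatula alone.

Things in the scene. Friction and masses are not known exactly. Their poses are not given: they have to be found in the camera images.
- mould_a: One of three look-alike candle moulds: opaque pink tube standing upright, 54 mm diameter, 110 mm long, 0.15 to 0.31 kg, flat closed top, open below through a 40 mm round mouth. Origin: centre of its underside; z up along it. Inside rattles a thin plate (the clean mould) or a thick wax plug of the same weight (the other two); which is which changes every time.
- mould_b: One of three look-alike candle moulds: opaque pink tube standing upright, 54 mm diameter, 110 mm long, 0.15 to 0.31 kg, flat closed top, open below through a 40 mm round mouth. Origin: centre of its underside; z up along it. Inside rattles a thin plate (the clean mould) or a thick wax plug of the same weight (the other two); which is which changes every time.
- mould_c: One of three look-alike candle moulds: opaque pink tube standing upright, 54 mm diameter, 110 mm long, 0.15 to 0.31 kg, flat closed top, open below through a 40 mm round mouth. Origin: centre of its underside; z up along it. Inside rattles a thin plate (the clean mould) or a thick wax plug of the same weight (the other two); which is which changes every time.
- gauge: Fixed fit gauge: blue round base, 110 mm diameter and 20 mm high, with an upright steel pin of 37 mm diameter in its middle whose top is 105 mm above the bench; the last 6 mm of the pin taper to 27 mm. Origin: centre of the base's underside, on the bench; z up along the pin.
- gauge_seat (a point): Point on the pin's axis at the top face of the blue base (20 mm above the bench; the pin stands 85 mm above it). The clean mould, fully home, has its underside here; a waxed-up one stops with its underside about 20 mm above here.
- tub: Fixed red plastic tub, open on top, 150 x 220 mm outside and 60 mm high (x by y), walls and floor 5 mm thick. Origin: centre of its underside, on the bench; its long side is its y axis. Two moulds stand in it side by side along y.
- jug: Bystander: white enamel jug with a handle, 110 mm diameter, 120 mm high, origin at the centre of its underside. Not to be moved.
- pot: Bystander: empty green plastic pot, 72 mm diameter, 75 mm high, origin at the centre of its underside. Not to be moved.
- spatula: Bystander: spatula lying on the bench beyond the work. Not to be moved.
Not all that is in view belongs to the job. There is more than one size of the gauge; the job needs the largest. What is shaped like the mould_a but orange is not meant.

How it is judged:
By the outcome, as a careful person would: the job done as asked, in the order asked, and still so for the second after the job is handed in, with the robot touching nothing.
It also fails if it takes over 72 s, if anything falls off the work surface, if the arm or the gripper's body presses on something with over 40 N, if the wrist force passes 120 N, or if a joint passes its speed limit or range.

## Robot

A 7-joint arm with a two-finger parallel gripper is mounted at the origin on the work surface. World frame = base frame: x ahead of the robot, y to its left, z up, the work surface at z = 0. Lengths are in m, angles in rad, forces in N, time in s.
With the tool pointing down it reaches from about 0.4 to 0.9 m from the base axis. Payload 5.5 kg.
Tool frame: the origin (TCP) lies on the centre line of the jaws, within the pads' length; the fingertips stand 22 mm ahead of it and the grasp point (between the pads) lies 3 mm ahead of it; z points along the fingers, y is the line along which they close (so a half turn about z gives the same grasp; the last joint's range is limited). The gripper opens to 92 mm and grips with 3 to 60 N. Pads are 19 mm wide; open, the fingers measure 130 mm over their backs; the gripper's body (75 mm by 190 mm) begins 47 mm behind the grasp point.
Start: joints at [1.594, 0.501, -0.427, 1.55, 0.221, 1.138, -0.21], TCP at [0.154, -0.631, 0.249] pointing down, gripper open.
Joint ranges: [-2.88, 2.88], [-0.31, 2.03], [-1.54, 1.56], [0.2, 2.42], [-1.41, 4.55], [0.19, 2.02], [-2.57, 2.57]. Speed limits (rad/s): [2.57, 2.57, 3.14, 3.14, 3.14, 3.14, 3.14].

## Interface

Orientations are given as a rotation vector (axis times angle).
In Python, from rig import * gives the robot as it stands.
- The arm moves only by the shell command python3 -m pendant 'ROWS' [OPENING] [FORCE]. ROWS is JSON, a list of rows, each a list of 6 numbers: the shift along the tool's x, y, z in cm, then the turn, a rotation vector about the tool's x, y, z in degrees. In form: [[dx, dy, dz, wx, wy, wz], ...]. A call has exactly 8 rows; each row shifts and turns the commanded pose from where the row before left it, along the tool's axes as they then stand; what a row does not reach is not made up. A row lasts 1/8 s, in which the tool goes at most 62.5 mm and 10.7 degrees, less where a joint would pass 70% of its speed; a pose out of reach is approached as far as the arm can. A call is refused whole if a number of a shift passes 6.25 or a number of a turn 10.7, either way. A call with a gripper value outside its range is refused whole. OPENING is the finger opening in cm, from 0 to 9.18, set as the call begins (- or left out, the last holds). The fingers move at their own pace and stop on an object; FORCE is the grip in N (left out, the last holds). Time passes only in rows, so rows that do not move let the fingers close, or fill a call up. It gives the time, the measured TCP pose, the force, the opening and the grip force at its end, in the units of the state.
- get_obs(): the state, without advancing time (a new reading comes with each control period).
- snapshot(name): name is "scene" or "top"; returns a dict with "color" (420x560x3 uint8, red, green, blue), "vertical_fov" (degrees; the focal length in pixels is half the picture's height over the tangent of half this angle, whatever the lens; pixels are square), "cx", "cy" (the principal point, pixels), "world_to_cam" (4x4, takes a point from world to camera coordinates). Camera axes: x right, y up, looking along -z (the intrinsics and any distortion apply to the point x, -y, -z); pixel columns grow to the right and rows downward; lengths in m; the calibration is good to about 2 mm. A picture is of the moment at which its call begins. There is no depth.
- sign_off(): hands the job in; it is judged then, once.
The state is a dict: "time": time; "joint_positions": joint angles; "qvel": joint speeds; "joint_efforts": joint torques, N m; "position": TCP position; "ee_rot": TCP orientation; "force": force on the tool from outside, world axes, zero at the start; "ft_torque": the same for the moment, N m; "gripper_width": opening from 0.0 (shut) to 1.0 (fully open); "grasp_force": force on a finger pad.
Only numpy, scipy, OpenCV 4.12 (cv2) and the standard library are available. Lean on these libraries where they do the work, as an engineer would, in place of code of your own. Each camera call takes 0.05 s, during which the arm holds its last target. There are 200 camera calls.

## Working session

There is one attempt and no reset: what is moved stays moved. The work goes in short steps, Python scripts to look and compute and a shell command to move; the robot and the scene stay as the last step left them, time stands still between calls to the robot, and variables do not carry over. Pictures are saved under pics/ and viewed, at most 10 in all, crops included, and the job is handed in when it is done.

```bash
ls; mkdir -p pics
python3 - <<'E'
from rig import *
import cv2
for n in ("scene","top"):
    s=snapshot(n); cv2.imwrite(f"pics/{n}0.png",s["color"][:,:,::-1])
    print(n,{k:(v.tolist() if hasattr(v,'tolist') else v) for k,v in s.items() if k!="color"})
o=get_obs(); print(o)
E
```

```text
pics
scene {'vertical_fov': 51.56246230663332, 'cx': 279.60440393486294, 'cy': 206.73404602919342, 'world_to_cam': [[0.6297947523201093, 0.7765810848387475, 0.016744808769467434, -0.26159494874771894], [-0.4322103617425028, 0.3324409328473923, 0.8382584502228237, 0.23402362019119388], [0.6454089968016146, -0.5351680528938827, 0.5450159465642301, -1.5105951533591564], [0.0, 0.0, 0.0, 1.0]]}
top {'vertical_fov': 53.08554428265165, 'cx': 276.213599067323, 'cy': 203.66912752025712, 'world_to_cam': [[-0.018632401507788526, -0.99972020871297, -0.014571818862037723, -0.08029422802029319], [0.9879853190137624, -0.02064617166873497, 0.1531624791151506, -0.5448842088530682], [-0.15342047786174567, -0.01154295830021934, 0.9880935770899196, -1.1706706280760137], [0.0, 0.0, 0.0, 1.0]]}
{'time': 0.1, 'joint_positions': array([ 1.59421154,  0.50176046, -0.42678828,  1.55132508,  0.22081069,
        1.13829837, -0.21032475]), 'qvel': array([-7.45147504e-05, -1.47305250e-03, -4.26341857e-04, -2.02171521e-03,
        7.85039897e-04, -8.16330293e-04,  7.72091216e-04]), 'joint_efforts': array([-1.15362002e-02, -5.67869675e+01, -5.83869919e+00, -2.79915422e+01,
       -6.89551025e-02,  2.40873982e-02,  5.19250750e-05]), 'position': array([ 0.15417866, -0.63085   ,  0.24778482]), 'ee_rot': array([-3.11732076e+00, -3.75555461e-01,  2.53053093e-04]), 'force': array([-0.17783948, -0.57438087, -0.82608756]), 'ft_torque': array([-0.03739324,  0.025458  ,  0.06499806]), 'grasp_force': 0.0, 'gripper_width': 1.0003161340171598}
```

View pics/scene0.png

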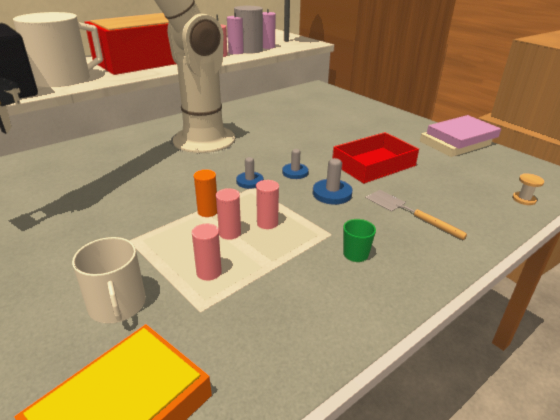

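View pics/top0.png

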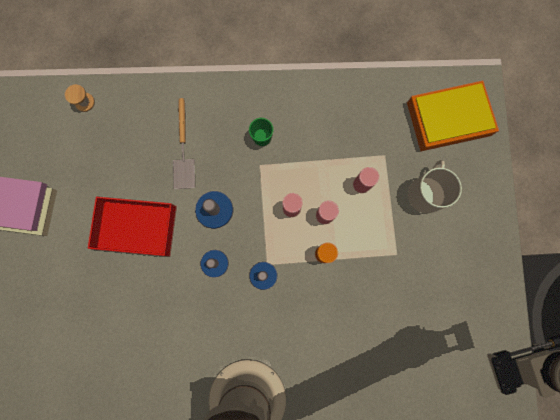

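Candidates:
- Pink tubes, scene / top pixels: (207,252)/(367,180), (229,214)/(328,212), (267,204)/(292,205). These are the moulds.
- Orange tube at (206,193)/(327,253). This is a decoy.
- Gauges: large at (333,185)/(214,210), small ones at (250,175)/(263,276) and (295,167)/(214,263). I choose the large one.
- Tub: red, at (375,157)/(133,227). The red box at the back and the yellow/orange box are not it.

```bash
cat > vis.py <<'E'
import numpy as np, cv2
from scipy.optimize import least_squares
from rig import *
def rays(s,px,z):
    h=s["color"].shape[0]; f=h/2/np.tan(np.radians(s["vertical_fov"])/2)
    W=np.array(s["world_to_cam"]); R,t=W[:3,:3],W[:3,3]; c=-R.T@t
    px=np.asarray(px,float).reshape(-1,2)
    d=np.c_[(px[:,0]-s["cx"])/f,-(px[:,1]-s["cy"])/f,-np.ones(len(px))]@R
    return c[:2]+d[:,:2]*((z-c[2])/d[:,2])[:,None], c
def blobs(s,lo,hi,amin=60):
    hsv=cv2.cvtColor(s["color"],cv2.COLOR_RGB2HSV)
    m=cv2.inRange(hsv,np.array(lo),np.array(hi))
    m=cv2.morphologyEx(m,cv2.MORPH_OPEN,np.ones((2,2)))
    cs,_=cv2.findContours(m,cv2.RETR_EXTERNAL,cv2.CHAIN_APPROX_NONE)
    return [c.reshape(-1,2) for c in cs if cv2.contourArea(c)>amin]
def disc(s,c,z,r):
    """circle of radius r at height z: fitted to the far half of the contour"""
    p,cam=rays(s,cv2.convexHull(c.astype(np.int32)),z)
    u=p.mean(0)-cam[:2]; u/=np.linalg.norm(u)
    far=p@u; q=far.max()-r; p=p[far>q+0.1*r]
    f=least_squares(lambda x:np.hypot(*(p-x[:2]).T)-x[2],[*(u*0+p.mean(0)-u*r*.5),r],loss='soft_l1',f_scale=.002)
    g=least_squares(lambda x:np.hypot(*(p-x).T)-r-.0008,p.mean(0)-u*r*.5,loss='soft_l1',f_scale=.002)
    return g.x,f.x[2]
PINK=((165,70,60),(179,255,255)); BLUE=((100,120,30),(125,255,255)); RED=((0,200,60),(4,255,255)); RED2=((174,220,60),(179,255,255))
E
python3 - <<'E'
from vis import *
np.set_printoptions(precision=4,suppress=True)
for n in ("scene","top"):
    s=snapshot(n); hsv=cv2.cvtColor(s["color"],cv2.COLOR_RGB2HSV)
    print(n,[hsv[y,x].tolist() for x,y in ([(207,235),(207,265),(375,165),(333,195),(206,190)] if n=="scene" else [(367,178),(292,203),(130,225),(214,220),(327,252)])])
    for nm,col,z,r in (("pink",PINK,.11,.027),("blue",BLUE,.02,.055)):
        for c in blobs(s,*col):
            print(nm,c.mean(0),cv2.boundingRect(c.astype(np.int32)),*disc(s,c,z,r))
    for c in blobs(s,*RED,300):
        p,_=rays(s,c,.06); print("red",c.mean(0),cv2.minAreaRect(p.astype(np.float32)))
E
```

```text
scene [[3, 113, 242], [2, 130, 192], [1, 238, 147], [105, 160, 137], [12, 241, 187]]
pink [464.7484 131.7226] (429, 116, 73, 33) [0.5991 0.6544] 0.020851853104373888
pink [235.6947  35.7263] (228, 17, 16, 38) [-1.34    1.0182] 0.02172462279140918
pink [269.2111  30.5556] (264, 13, 12, 37) [-1.3519  1.3267] 0.030383712223642074
blue [332.9626 192.8785] (315, 181, 38, 24) [0.5439 0.0854] 0.05299482267853591
blue [249.9118 180.8235] (238, 174, 26, 15) [ 0.3771 -0.071 ] 0.03680787385523265
blue [295.7969 172.3125] (284, 166, 25, 13) [0.4181 0.0566] 0.03850794253528469
red [375.8673 157.2398] ((0.5238397717475891, 0.2798428535461426), (0.2846824824810028, 0.21334969997406006), 83.37810516357422)
red [134.9455  48.3364] ((-1.1919728517532349, 0.2983376681804657), (0.42473676800727844, 1.1033447980880737), 70.1928939819336)
top [[1, 94, 188], [1, 97, 187], [3, 244, 178], [106, 158, 102], [16, 243, 185]]
pink [ 20.5489 204.0326] (0, 178, 45, 53) [0.5941 0.6539] 0.008020313091708822
blue [263.8243 276.473 ] (251, 264, 26, 26) [ 0.3462 -0.0711] 0.03723753676271044
blue [214.8356 264.3014] (202, 252, 27, 26) [0.3711 0.068 ] 0.0374938728036824
blue [214.53 210.45] (197, 193, 36, 36) [0.5281 0.0881] 0.05260813787581793
red [131.0875 225.11  ] ((0.4822984039783478, 0.3161979615688324), (0.22981002926826477, 0.147198885679245), 83.28485870361328)
```

Run:
```python
from vis import *
a=snapshot("scene")["color"][140:300,150:410]; b=snapshot("top")["color"][150:310,80:400]
a=cv2.resize(a,None,fx=2,fy=2,interpolation=3); b=cv2.resize(b,None,fx=1.625,fy=1.625,interpolation=3)
cv2.imwrite("pics/close.png",np.vstack([a,b])[:,:,::-1])
```

```text
(no output)
```

View pics/close.png

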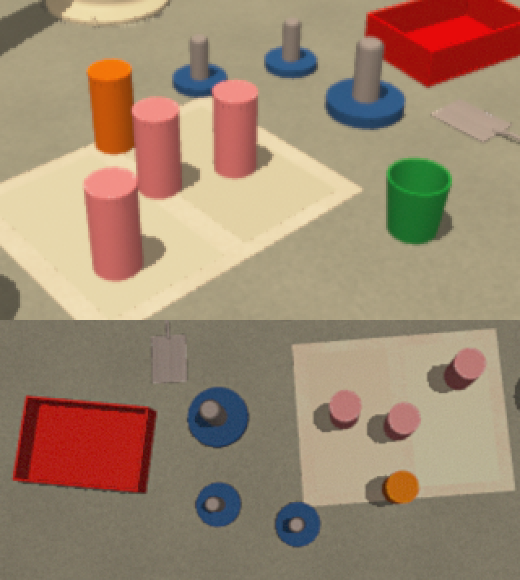

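The crop shows three pink tubes, with the orange decoy separate. The largest gauge is the one beside the tub. The two views disagree by over 15 mm, so I'll check for lens distortion using straight edges.

Run:
```python
from vis import *
from scipy.optimize import minimize_scalar
np.set_printoptions(precision=2,suppress=True)
def trace(g,p0,p1,n=60,w=7,sign=1):
    p0,p1=np.array(p0,float),np.array(p1,float); d=p1-p0; d/=np.linalg.norm(d); nrm=np.array([-d[1],d[0]]); out=[]
    t=np.arange(-w,w+.01,.25)
    for a in np.linspace(0,1,n):
        q=p0+(p1-p0)*a+t[:,None]*nrm
        v=cv2.remap(g,q[:,0].astype(np.float32),q[:,1].astype(np.float32),cv2.INTER_LINEAR).ravel()
        gr=sign*(v[8:]-v[:-8]); i=gr.argmax(); out.append(q[i+4])
    return np.array(out)
S={}
for n in ("scene","top"):
    s=snapshot(n); S[n]=s; g=cv2.GaussianBlur(cv2.cvtColor(s["color"],cv2.COLOR_RGB2GRAY),(3,3),0).astype(np.float32)
    h=420; f=h/2/np.tan(np.radians(s["vertical_fov"])/2)
    segs={"top":[((5,74),(495,62))],"scene":[((305,412),(555,200))]}[n]
    for sg in segs:
      for sign in (1,-1):
        p=trace(g,*sg,sign=sign)
        # refine: drop outliers to quadratic
        d=np.array(sg[1])-sg[0]; d=d/np.linalg.norm(d); u=(p-sg[0])@d; v=(p-sg[0])@np.array([-d[1],d[0]])
        k=np.ones(len(u),bool)
        for _ in range(4):
            c=np.polyfit(u[k],v[k],2); r=v-np.polyval(c,u); k=abs(r)<max(1,2*np.std(r[k]))
        sag=c[0]*(u.max()/2)**2
        def cost(k1):
            q=cv2.undistortPoints(p[k].reshape(-1,1,2),np.array([[f,0,s["cx"]],[0,f,s["cy"]],[0,0,1]]),np.array([k1,0,0,0.])).reshape(-1,2)
            q=q-q.mean(0); return np.linalg.svd(q,compute_uv=False)[1]
        o=minimize_scalar(cost,bounds=(-.6,.6),method='bounded')
        print(n,sign,k.sum(),"sag px",sag,"k1",o.x,"res px",f*o.fun/np.sqrt(k.sum()),f*cost(0)/np.sqrt(k.sum()))
```

```text
scene 1 46 sag px -0.9877695388810526 k1 -0.03149978946920881 res px 1.809317712798977 1.8252203442545671
scene -1 53 sag px -4.583399961568583 k1 -0.12301215670762848 res px 2.638356638247767 2.825633353755826
top 1 60 sag px 0.06430044083590163 k1 -0.001229472169021104 res px 0.24088948863093457 0.24156546584412994
top -1 60 sag px -0.025804229198197064 k1 0.0007099007868069322 res px 0.2595558589536192 0.2597465391928875
```

```bash
sed -i 's/^PINK=((165,70,60),(179,255,255))/PINK=((0,75,90),(7,170,255))/' vis.py
python3 - <<'E'
from vis import *
np.set_printoptions(precision=4,suppress=True)
for n in ("scene","top"):
    s=snapshot(n)
    for c in blobs(s,*PINK):
        if c[:,0].max()<400: print(n,"pink",cv2.boundingRect(c.astype(np.int32)),*disc(s,c,.11,.027))
    hsv=cv2.cvtColor(s["color"],cv2.COLOR_RGB2HSV)
    # pin: grey inside hull of large blue
    c=max(blobs(s,*BLUE),key=len); p,_=rays(s,c,.02); x,y,w,h=cv2.boundingRect(c.astype(np.int32))
    print(n,"base bbox world",p.min(0),p.max(0),(p.min(0)+p.max(0))/2)
    if n=="top":
        sub=hsv[y:y+h,x:x+w]; m=((sub[...,1]<70)&(sub[...,2]>60)).astype(np.uint8)
        inside=np.zeros_like(m); cv2.fillPoly(inside,[cv2.convexHull((c-[x,y]).astype(np.int32))],1); m&=inside
        cc=[q.reshape(-1,2)+[x,y] for q in cv2.findContours(m,0,1)[0] if cv2.contourArea(q)>15]
        for q in cc: print("pin",q.min(0),q.max(0),*disc(s,q,.105,.0135))
        for c in blobs(s,*RED,300):
            p,_=rays(s,c,.06); print("tub",cv2.boxPoints(cv2.minAreaRect(p.astype(np.float32))))
    if n=="scene": print(s["color"].shape)
E
```

```text
scene pink (193, 190, 49, 91) [ 0.5153 -0.235 ] 0.027704439956164
scene pink (257, 181, 23, 49) [ 0.5395 -0.1368] 0.024954324809790318
scene pink (222, 26, 6, 32) [-1.1153  0.8096] 0.021416800575385437
scene base bbox world [0.4884 0.0208] [0.6059 0.1419] [0.5471 0.0814]
(420, 560, 3)
top pink (319, 202, 21, 20) [ 0.5067 -0.2337] 0.02707949052435144
top pink (284, 194, 19, 21) [ 0.5303 -0.1379] 0.025619992472666744
top pink (360, 168, 20, 20) [ 0.5988 -0.3472] 0.025837571768549006
top base bbox world [0.4783 0.0392] [0.5824 0.1422] [0.5304 0.0907]
pin [202 199] [219 214] [0.537  0.0959] 0.017936522094266487
tub [[0.3965 0.2102]
 [0.5427 0.1938]
 [0.5682 0.4211]
 [0.422  0.4375]]
```

```bash
sed -i 's/np.ones((2,2))/np.ones((3,3))/; s/-r-.0008/-r+.0013/' vis.py
python3 - <<'E'
from vis import *
np.set_printoptions(precision=4,suppress=True)
for n in ("scene","top"):
    s=snapshot(n); print(rays(s,[(0,0)],0)[1])
    for c in blobs(s,*PINK):
        if c[:,0].max()<400: print(n,"pink",cv2.boundingRect(c.astype(np.int32)),*disc(s,c,.11,.027), "orange")
    for c in blobs(s,(10,200,100),(17,255,255)):
        if 190<c[:,0].mean()<340 and c[:,1].min()>150: print(n,"orange",*disc(s,c,.11,.027))
    hsv=cv2.cvtColor(s["color"],cv2.COLOR_RGB2HSV)
    c=max(blobs(s,*BLUE),key=len); p,_=rays(s,c,.02); x,y,w,h=cv2.boundingRect(c.astype(np.int32))
    print(n,"base",disc(s,c,.02,.055),(p.min(0)+p.max(0))/2,p.max(0)-p.min(0),(x,y,w,h))
    # robot base disc on the bench, pale: bounding box
    for c in blobs(s,*RED,300):
        p,_=rays(s,c,.06); print("tub",cv2.boxPoints(cv2.minAreaRect(p.astype(np.float32))).ravel())
    if n=="scene":
        g=s["color"][155:210,305:360]; cv2.imwrite("pics/g.png",np.hstack([cv2.resize(g,None,fx=7,fy=7,interpolation=0),cv2.resize(snapshot("top")["color"][185:240,185:240],None,fx=7,fy=7,interpolation=0)])[:,:,::-1])
E
```

```text
[ 1.2409 -0.6831  0.6315]
scene pink (192, 189, 49, 91) [ 0.5081 -0.2323] 0.02643519575635715 orange
scene pink (257, 180, 22, 49) [ 0.5318 -0.1338] 0.025029380437928822 orange
scene orange [ 0.3965 -0.2269] 0.024786974442946894
scene base (array([0.5359, 0.0894]), np.float64(0.053153375078172735)) [0.5415 0.083 ] [0.1182 0.1216] (314, 180, 38, 24)
tub [0.3946 0.1524 0.6082 0.1282 0.6405 0.4129 0.4269 0.4372]
tub [-1.783   0.2855 -0.7973 -0.1507 -0.6257  0.2372 -1.6113  0.6734]
[ 0.3572 -0.105   1.239 ]
top pink (318, 202, 21, 19) [ 0.512  -0.2327] 0.027075620554957058 orange
top pink (283, 193, 19, 20) [ 0.5359 -0.1357] 0.02648577093220033 orange
top pink (359, 168, 20, 19) [ 0.6042 -0.3464] 0.025053884489862833 orange
top orange [ 0.398  -0.2244] 0.02563651368096575
top base (array([0.533 , 0.0928]), np.float64(0.05290103337386999)) [0.5334 0.0936] [0.1042 0.1031] (196, 192, 36, 36)
tub [0.4006 0.2197 0.5395 0.2051 0.5608 0.4084 0.4219 0.423 ]
```

View pics/g.png

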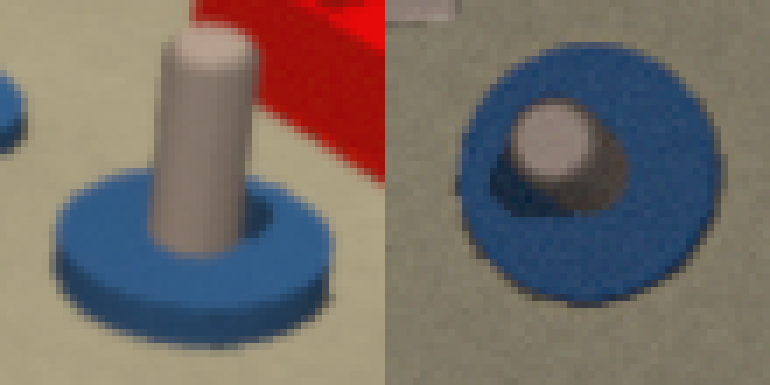

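Left crop (scene): pin top at about (335,161), with the base around it. Right crop (top): base centre at about (213.6,209.2), pin top at about (208.4,204.3). The earlier mismatch came from my even-sized morphology kernel, and the views now agree to about 4 mm. Next is a helper that works out moves in tool axes.

```bash
cat > to.py <<'E'
import sys, numpy as np
from scipy.spatial.transform import Rotation as Ro
from rig import *
x,y,z,a=map(float,sys.argv[1:5])           # TCP target m, closing direction deg
o=get_obs(); R=Ro.from_rotvec(o["ee_rot"]).as_matrix(); p=np.array(o["position"])
yt=np.array([np.cos(np.radians(a)),np.sin(np.radians(a)),0]); zt=np.array([0,0,-1.]); T=np.c_[np.cross(yt,zt),yt,zt]
print("shift cm",np.round(100*R.T@(np.array([x,y,z])-p),2),"turn deg",np.round(np.degrees(Ro.from_matrix(R.T@T).as_rotvec()),1),
 "pos",np.round(p,4),"F",np.round(o["force"],1),"w",round(9.2*o["gripper_width"],2),"g",round(o["grasp_force"],1),"t",round(o["time"],2),"q7",round(o["joint_positions"][6],2))
E
python3 to.py .534 -.135 .22 -14
python3 - <<'E'
from vis import *
print("pin",rays(snapshot("top"),[(208.4,204.3)],.105)[0],rays(snapshot("scene"),[(335.2,161.3)],.105)[0],rays(snapshot("top"),[(213.6,209.2)],.02)[0])
E
```

```text
shift cm [ 48.66 -39.2    2.88] turn deg [  0.    0.  -62.3] pos [ 0.1544 -0.6314  0.2488] F [0.4 0.3 0. ] w 9.23 g 0.0 t 0.65 q7 -0.21
pin [[0.53544498 0.09374935]] [[0.53536356 0.09084452]] [[0.53392833 0.09326321]]
```

```bash
python3 -m pendant '[[4.7,-3.8,0.2,0,0,0],[4.7,-3.8,0.2,0,0,0],[4.7,-3.8,0.2,0,0,0],[4.7,-3.8,0.2,0,0,0],[4.7,-3.8,0.2,0,0,0],[4.7,-3.8,0.2,0,0,0],[4.7,-3.8,0.2,0,0,0],[4.7,-3.8,0.2,0,0,0]]' 9.18 20; python3 to.py .534 -.135 .22 -14
```

```text
time: 1.8
position: [0.4485, -0.2454, 0.2331]
ee_rot: [3.118, 0.375, 0.001]
force: [0.5, 0.4, -1.2]
gripper_width: 0.999
grasp_force: 0.0
shift cm [10.92 -8.7   1.31] turn deg [  0.1   0.  -62.3] pos [ 0.4485 -0.2454  0.2331] F [ 0.5  0.4 -1.2] w 9.19 g 0.0 t 1.8 q7 -1.08
```

```bash
python3 -m pendant '[[4.8,-3.8,1,0,0,0],[4.8,-3.8,1,0,0,0],[1.3,-1.1,1,0,0,-10.4],[0,0,1,0,0,-10.4],[0,0,1,0,0,-10.4],[0,0,1,0,0,-10.4],[0,0,1,0,0,-10.4],[0,0,1,0,0,-10.4]]'; python3 to.py .534 -.135 .088 -14
```

```text
time: 2.8
position: [0.5328, -0.1366, 0.1526]
ee_rot: [2.467, 1.944, 0.0]
force: [-0.3, -0.3, 0.3]
gripper_width: 1.001
grasp_force: 0.0
shift cm [0.18 0.08 6.46] turn deg [0.  0.  0.5] pos [ 0.5328 -0.1366  0.1526] F [-0.3 -0.3  0.3] w 9.21 g 0.0 t 2.8 q7 -0.47
```

```bash
python3 -m pendant '[[0.2,0.1,1.6,0,0,0],[0,0,1.6,0,0,0],[0,0,1.6,0,0,0],[0,0,1.6,0,0,0],[0,0,0,0,0,0],[0,0,0,0,0,0],[0,0,0,0,0,0],[0,0,0,0,0,0]]';  python3 -m pendant '[[0,0,0,0,0,0],[0,0,0,0,0,0],[0,0,0,0,0,0],[0,0,0,0,0,0],[0,0,0,0,0,0],[0,0,0,0,0,0],[0,0,0,0,0,0],[0,0,-0.3,0,0,0]]' 4 25; python3 to.py .535 .0925 .225 -14
```

```text
time: 3.8
position: [0.5345, -0.1349, 0.0893]
ee_rot: [2.473, 1.936, 0.001]
force: [0.3, -0.1, 0.3]
gripper_width: 1.0
grasp_force: 0.0
time: 4.8
position: [0.5334, -0.1346, 0.0913]
ee_rot: [-2.472, -1.937, 0.002]
force: [-0.6, -0.6, -3.5]
gripper_width: 0.574
grasp_force: 25.0
shift cm [ 22.09  -5.3  -13.36] turn deg [-0.1  0.   0.1] pos [ 0.5334 -0.1346  0.0913] F [-0.6 -0.6 -3.5] w 5.28 g 25.0 t 4.8 q7 -0.55
```

```bash
python3 -m pendant '[[0,0,-4.5,0,0,0],[0,0,-4.5,0,0,0],[2,-0.5,-4.4,0,0,0],[4.5,-1.1,0,0,0,0],[4.5,-1.1,0,0,0,0],[4.5,-1.1,0,0,0,0],[4.5,-1,0,0,0,0],[2.1,-0.5,0,0,0,0]]'; python3 to.py .535 .0925 .225 -14
python3 - <<'E'
from vis import *
s=snapshot("scene"); cv2.imwrite("pics/a1.png",cv2.resize(s["color"][60:220,240:440],None,fx=4,fy=3.75,interpolation=2)[:,:,::-1])
E
```

```text
time: 5.8
position: [0.5345, 0.0961, 0.2258]
ee_rot: [-2.468, -1.942, -0.001]
force: [-0.4, 0.2, -3.1]
gripper_width: 0.575
grasp_force: 25.0
shift cm [-0.34  0.13  0.08] turn deg [-0.  -0.1  0.4] pos [0.5345 0.0961 0.2258] F [-0.4  0.2 -3.1] w 5.29 g 25.0 t 5.8 q7 -0.84
```

View pics/a1.png

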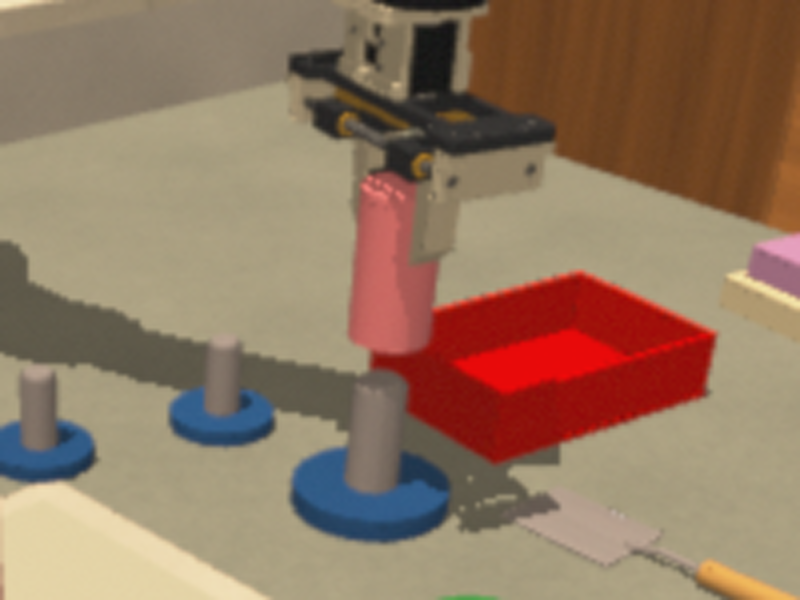

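The picture shows the mould upright in the jaws above the pin. Its lower end is centred at about pixel (337.5,148.5) and the pin top at (335.3,161). I'll measure the offset along the pads.

```bash
cat > held.py <<'E'
# lateral offset (image-right direction) of held mould's lower end and of the pin, scene view
from vis import *
def edges(m,y):
    x=np.flatnonzero(m[y]); return (x.min()+x.max())/2,x.max()-x.min()+1
s=snapshot("scene"); o=get_obs(); p=o["position"]
hsv=cv2.cvtColor(s["color"],cv2.COLOR_RGB2HSV)[:, :]
m=cv2.inRange(hsv,np.array(PINK[0]),np.array(PINK[1])); m[:, :300]=0; m[:,400:]=0; m[:95]=0
m=cv2.morphologyEx(m,cv2.MORPH_OPEN,np.ones((3,3)))
ys=np.flatnonzero(m.any(1)); b=ys.max()
W=np.array(s["world_to_cam"]); f=210/np.tan(np.radians(s["vertical_fov"])/2)
r=W[0,:2]/np.linalg.norm(W[0,:2])
def col(P): q=W[:3,:3]@P+W[:3,3]; return s["cx"]+f*q[0]/-q[2], s["cy"]-f*q[1]/-q[2], f/-q[2]
for y in (b-14,b-10,b-7,b-5):
    c,w=edges(m,y)
    # axis point of the mould at the height that projects to this row
    zz=min(np.arange(.05,.3,.001),key=lambda z:abs(col(np.array([p[0],p[1],z]))[1]-y))
    u,_,k=col(np.array([p[0],p[1],zz])); print("row",y,"w",w,"mould - tcp, mm to the right",round(1000*(c-u)/k,1))
m2=cv2.inRange(hsv,np.array((0,0,60)),np.array((20,70,255)))
for y in (168,171,174,177):
    x=[i for i in range(322,350) if 0<hsv[y,i,1]<75 and abs(i-334)<9]
    zz=min(np.arange(.0,.12,.001),key=lambda z:abs(col(np.array([.535,.0925,z]))[1]-y)); u,_,k=col(np.array([.535,.0925,zz]))
    print("pin row",y,"w",len(x),"pin - (.535,.0925), mm to the right",round(1000*((min(x)+max(x))/2-u)/k,1))
print("right axis",r)
E
python3 held.py; python3 to.py .535 .0925 .2 -14
```

```text
row 139 w 20 mould - tcp, mm to the right -0.1
row 143 w 21 mould - tcp, mm to the right -0.4
row 146 w 21 mould - tcp, mm to the right 0.3
row 148 w 20 mould - tcp, mm to the right -0.5
pin row 168 w 15 pin - (.535,.0925), mm to the right -5.0
pin row 171 w 16 pin - (.535,.0925), mm to the right -2.9
pin row 174 w 17 pin - (.535,.0925), mm to the right -0.8
pin row 177 w 17 pin - (.535,.0925), mm to the right -0.0
right axis [0.62988306 0.77668998]
shift cm [-0.37  0.14  2.59] turn deg [-0.  -0.1  0.5] pos [0.5345 0.0964 0.2259] F [-1.  -1.1 -3. ] w 5.33 g 25.0 t 5.9 q7 -0.84
```

```bash
python3 - <<'E'
from vis import *
s=snapshot("scene");W=np.array(s["world_to_cam"]); f=210/np.tan(np.radians(s["vertical_fov"])/2)
def col(P): q=W[:3,:3]@P+W[:3,3]; return s["cx"]+f*q[0]/-q[2], s["cy"]-f*q[1]/-q[2], f/-q[2]
for c,y in ((333.4,176),(334.4,166.5)):
    zz=min(np.arange(.0,.12,.001),key=lambda z:abs(col(np.array([.535,.0925,z]))[1]-y)); u,_,k=col(np.array([.535,.0925,zz])); print(zz,round(1000*(c-u)/k,1))
E
python3 to.py .534 .092 .205 -14
```

```text
0.06 -1.9
0.089 -1.7
shift cm [-0.21 -0.03  2.06] turn deg [-0.   0.   0.3] pos [0.5348 0.0939 0.2256] F [ 0.1 -1.1 -2.8] w 5.28 g 25.0 t 5.95 q7 -0.84
```

```bash
python3 -m pendant '[[-0.2,0,1.2,0,0,0.3],[0,0,1.2,0,0,0],[0,0,0,0,0,0],[0,0,0,0,0,0],[0,0,0.4,0,0,0],[0,0,0.4,0,0,0],[0,0,0.4,0,0,0],[0,0,0,0,0,0]]'; python3 to.py .534 .092 .19 -14
```

```text
time: 6.95
position: [0.5349, 0.091, 0.1895]
ee_rot: [-2.478, -1.931, 0.0]
force: [-0.7, 0.7, -2.7]
gripper_width: 0.577
grasp_force: 25.0
shift cm [ 0.08 -0.11 -0.05] turn deg [-0.  -0.  -0.1] pos [0.5349 0.091  0.1895] F [-0.7  0.7 -2.7] w 5.31 g 25.0 t 6.95 q7 -0.88
```

```bash
python3 -m pendant '[[0,0,0.3,0,0,0],[0,0,0.3,0,0,0],[0,0,0.3,0,0,0],[0,0,0.3,0,0,0],[0,0,0.3,0,0,0],[0,0,0.3,0,0,0],[0,0,0.3,0,0,0],[0,0,0.0,0,0,0]]'; python3 to.py .535 .091 .14 -14
```

```text
time: 7.95
position: [0.5347, 0.0906, 0.1682]
ee_rot: [-2.478, -1.931, 0.001]
force: [-3.5, 2.6, -3.7]
gripper_width: 0.577
grasp_force: 25.0
shift cm [0.05 0.03 2.82] turn deg [-0.1  0.  -0.2] pos [0.5347 0.0906 0.1682] F [-3.5  2.6 -3.7] w 5.31 g 25.0 t 7.95 q7 -0.9
```

```bash
python3 -m pendant '[[0.04,-0.06,0.4,0,0,0],[0,0,0.5,0,0,0],[0,0,0.5,0,0,0],[0,0,0.5,0,0,0],[0,0,0.5,0,0,0],[0,0,0.4,0,0,0],[0,0,0.4,0,0,0],[0,0,0.2,0,0,0]]'; python3 to.py .535 .091 .1285 -14
```

```text
time: 8.95
position: [0.5347, 0.091, 0.1345]
ee_rot: [2.478, 1.931, -0.0]
force: [-3.2, 1.2, -0.5]
gripper_width: 0.58
grasp_force: 25.0
shift cm [0.   0.03 0.6 ] turn deg [ 0.   0.  -0.2] pos [0.5347 0.091  0.1345] F [-3.2  1.2 -0.5] w 5.33 g 25.0 t 8.95 q7 -0.94
```

```bash
python3 -m pendant '[[0.0,-0.04,0.2,0,0,0],[0,0,0.2,0,0,0],[0,0,0.2,0,0,0],[0,0,0.2,0,0,0],[0,0,0.1,0,0,0],[0,0,0.1,0,0,0],[0,0,0,0,0,0],[0,0,0,0,0,0]]'; python3 to.py .535 .091 .1285 -14
```

```text
time: 9.95
position: [0.5349, 0.0909, 0.1282]
ee_rot: [2.476, 1.928, -0.001]
force: [-13.2, -3.7, 31.2]
gripper_width: 0.578
grasp_force: 25.0
shift cm [ 0.01  0.01 -0.03] turn deg [ 0.1  0.2 -0.2] pos [0.5349 0.0909 0.1282] F [-13.2  -3.7  31.2] w 5.31 g 25.0 t 9.95 q7 -0.95
```

Mould c2 stops at TCP 0.128, meaning its underside is 20 mm above the seat, so it is waxed. It goes to the tub.

```bash
python3 -m pendant '[[0,0,-0.6,0,0,0],[0,0,-2.6,0,0,0],[0,0,-2.8,0,0,0],[0,0,-2.8,0,0,0],[0,0,-1.0,0,0,0],[5,-1,0,0,0,0],[5.5,-2.5,0,0,0,0],[5.5,-2.5,0,0,0,0]]'; python3 to.py .486 .363 .12 -14
```

```text
time: 10.95
position: [0.5155, 0.2617, 0.2218]
ee_rot: [2.48, 1.928, -0.0]
force: [1.3, 0.4, -3.4]
gripper_width: 0.575
grasp_force: 25.0
shift cm [ 9.09 -5.36 10.17] turn deg [ 0.   0.  -0.3] pos [0.5155 0.2617 0.2218] F [ 1.3  0.4 -3.4] w 5.29 g 25.0 t 10.95 q7 -1.16
```

```bash
python3 -m pendant '[[4.5,-2.7,0,0,0,0],[4.6,-2.7,0,0,0,0],[0,0,5,0,0,0],[0,0,4,0,0,0],[0,0,2,0,0,0],[0,0,1,0,0,0],[0,0,0.4,0,0,0],[0,0,0.2,0,0,0]]'; python3 to.py .486 .363 .0935 -14
```

```text
time: 11.95
position: [0.4859, 0.3631, 0.0978]
ee_rot: [2.479, 1.93, 0.003]
force: [1.1, -0.1, -2.4]
gripper_width: 0.575
grasp_force: 25.0
shift cm [-0.01  0.01  0.43] turn deg [ 0.1 -0.1 -0.2] pos [0.4859 0.3631 0.0978] F [ 1.1 -0.1 -2.4] w 5.29 g 25.0 t 11.95 q7 -1.44
```

```bash
python3 -m pendant '[[0,0,0.15,0,0,0],[0,0,0.15,0,0,0],[0,0,0.1,0,0,0],[0,0,0.1,0,0,0],[0,0,0,0,0,0],[0,0,0,0,0,0],[0,0,0,0,0,0],[0,0,0,0,0,0]]';python3 -m pendant '[[0,0,0,0,0,0],[0,0,0,0,0,0],[0,0,0,0,0,0],[0,0,0,0,0,0],[0,0,-1,0,0,0],[0,0,-4,0,0,0],[0,0,-5,0,0,0],[0,0,-3,0,0,0]]' 9.18; python3 to.py .510 -.2325 .22 -14
python3 - <<'E'
from vis import *
cv2.imwrite("pics/a2.png",snapshot("scene")["color"][:,:,::-1])
E
```

```text
time: 12.95
position: [0.4853, 0.363, 0.0934]
ee_rot: [2.477, 1.93, 0.002]
force: [-2.5, -2.7, 7.7]
gripper_width: 0.577
grasp_force: 25.0
time: 13.95
position: [0.4855, 0.3636, 0.2251]
ee_rot: [-2.478, -1.931, -0.005]
force: [-0.1, 0.3, -0.3]
gripper_width: 0.998
grasp_force: 0.0
shift cm [-57.21  16.93   0.38] turn deg [ 0.1 -0.2 -0.1] pos [0.4855 0.3636 0.2251] F [-0.1  0.3 -0.3] w 9.18 g 0.0 t 13.95 q7 -1.34
```

View pics/a2.png

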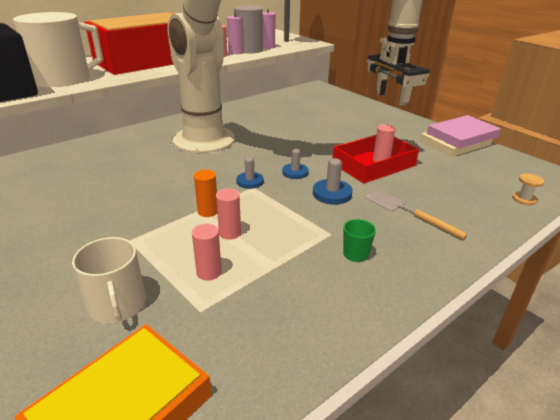

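The picture shows the waxed mould standing in the tub at (384,143), with two moulds left at (229,214) and (207,252). On to the next one.

```bash
python3 -m pendant '[[-5.8,1.7,0,0,0,0],[-5.8,1.7,0,0,0,0],[-5.8,1.7,0,0,0,0],[-5.8,1.7,0,0,0,0],[-5.8,1.7,0,0,0,0],[-5.8,1.7,0,0,0,0],[-5.8,1.7,0,0,0,0],[-5.8,1.7,0,0,0,0]]'; python3 to.py .510 -.2325 .088 -14
```

```text
time: 15.0
position: [0.5035, -0.1226, 0.2225]
ee_rot: [2.477, 1.93, 0.001]
force: [1.2, -0.3, 0.3]
gripper_width: 1.001
grasp_force: 0.0
shift cm [-10.49   3.3   13.46] turn deg [ 0.1  0.  -0.1] pos [ 0.5035 -0.1226  0.2225] F [ 1.2 -0.3  0.3] w 9.21 g 0.0 t 15.0 q7 -0.41
```

```bash
python3 -m pendant '[[-5.2,1.6,0,0,0,0],[-5.3,1.7,1,0,0,0],[0,0,4,0,0,0],[0,0,0,0,0,0],[0,0,3,0,0,0],[0,0,3,0,0,0],[0,0,2.4,0,0,0],[0,0,0,0,0,0]]'; python3 to.py .510 -.2325 .088 -14;  python3 -m pendant '[[0,0,0,0,0,0],[0,0,0,0,0,0],[0,0,0,0,0,0],[0,0,0,0,0,0],[0,0,0,0,0,0],[0,0,0,0,0,0],[0,0,-1,0,0,0],[0,0,-3,0,0,0]]' 4 25; python3 to.py .5345 .091 .222 -14
```

```text
time: 16.0
position: [0.5097, -0.229, 0.088]
ee_rot: [-2.475, -1.933, 0.001]
force: [0.3, 0.7, 0.4]
gripper_width: 1.002
grasp_force: 0.0
shift cm [-0.33  0.12 -0.  ] turn deg [-0.1 -0.  -0. ] pos [ 0.5097 -0.229   0.088 ] F [0.3 0.7 0.4] w 9.22 g 0.0 t 16.0 q7 -0.37
time: 17.0
position: [0.5076, -0.2297, 0.1265]
ee_rot: [-2.474, -1.928, 0.004]
force: [0.5, -0.4, -2.7]
gripper_width: 0.576
grasp_force: 24.9
shift cm [31.77 -5.28 -9.48] turn deg [-0.3 -0.1 -0.1] pos [ 0.5076 -0.2297  0.1265] F [ 0.5 -0.4 -2.7] w 5.3 g 24.9 t 17.0 q7 -0.33
```

```bash
python3 -m pendant '[[0,0,-5,0,0,0],[2,0,-4.5,0,0,0],[5,-0.9,0,0,0,0],[5,-0.9,0,0,0,0],[5,-0.9,0,0,0,0],[5,-0.9,0,0,0,0],[5,-0.9,0,0,0,0],[5,-0.8,0,0,0,0]]'; python3 -m pendant '[[0,0,0.5,0,0,0],[0,0,0.5,0,0,0],[0,0,0.5,0,0,0],[0,0,0,0,0,0],[0,0,0,0,0,0],[0,0,0,0,0,0],[0,0,0,0,0,0],[0,0,0,0,0,0]]'; python3 held.py | grep mould; python3 to.py .5345 .091 .2 -14
```

```text
time: 18.0
position: [0.5357, 0.094, 0.2226]
ee_rot: [-2.478, -1.931, 0.002]
force: [0.5, 0.1, -3.3]
gripper_width: 0.579
grasp_force: 24.9
time: 19.0
position: [0.5367, 0.0928, 0.2079]
ee_rot: [2.478, 1.931, 0.0]
force: [-0.1, -0.5, -2.8]
gripper_width: 0.578
grasp_force: 25.0
row 147 w 65 mould - tcp, mm to the right 56.1
row 151 w 64 mould - tcp, mm to the right 56.2
row 154 w 65 mould - tcp, mm to the right 55.9
row 156 w 64 mould - tcp, mm to the right 57.8
shift cm [-0.22 -0.17  0.78] turn deg [ 0.  -0.  -0.2] pos [0.5367 0.0928 0.2078] F [-0.1  0.1 -1.9] w 5.34 g 25.0 t 19.05 q7 -0.86
```

```bash
sed -i 's/m\[:,400:\]=0/m[:,362:]=0/' held.py; python3 held.py | grep mould; python3 to.py .5345 .091 .2 -14
```

```text
row 147 w 21 mould - tcp, mm to the right -1.2
row 151 w 21 mould - tcp, mm to the right -2.8
row 154 w 21 mould - tcp, mm to the right -2.0
row 156 w 20 mould - tcp, mm to the right -0.2
shift cm [-0.22 -0.17  0.78] turn deg [ 0.   0.  -0.2] pos [0.5367 0.0928 0.2078] F [ 0.6  0.4 -3. ] w 5.3 g 25.0 t 19.1 q7 -0.86
```

```bash
python3 -m pendant '[[-0.05,-0.2,0.5,0,0,0],[0,0,0.5,0,0,0],[0,0,0,0,0,0],[0,0,0.4,0,0,0],[0,0,0.3,0,0,0],[0,0,0.3,0,0,0],[0,0,0.3,0,0,0],[0,0,0,0,0,0]]'; python3 to.py .5345 .091 .19 -14
```

```text
time: 20.1
position: [0.5342, 0.0932, 0.1844]
ee_rot: [-2.477, -1.931, 0.0]
force: [-1.2, 1.7, -3.3]
gripper_width: 0.578
grasp_force: 25.0
shift cm [-0.2   0.08 -0.56] turn deg [-0.  -0.  -0.1] pos [0.5342 0.0932 0.1844] F [-1.2  1.7 -3.3] w 5.32 g 25.0 t 20.1 q7 -0.89
```

```bash
python3 -m pendant '[[0,0,0.5,0,0,0],[0,0,0.5,0,0,0],[0,0,0.5,0,0,0],[0,0,0.5,0,0,0],[0,0,0,0,0,0],[0,0,0,0,0,0],[0,0,0,0,0,0],[0,0,0,0,0,0]]'; python3 to.py .5345 .091 .135 -14
```

```text
time: 21.1
position: [0.5342, 0.0929, 0.1646]
ee_rot: [-2.478, -1.931, 0.001]
force: [-1.5, 3.1, -5.0]
gripper_width: 0.577
grasp_force: 25.0
shift cm [-0.18  0.07  2.96] turn deg [-0.   0.  -0.1] pos [0.5342 0.0929 0.1646] F [-1.5  3.1 -5. ] w 5.31 g 25.0 t 21.1 q7 -0.91
```

Small side contact, so I shift slightly along it and continue down.

```bash
python3 -m pendant '[[0.07,-0.04,0.5,0,0,0],[0,0,0.5,0,0,0],[0,0,0.5,0,0,0],[0,0,0.5,0,0,0],[0,0,0.5,0,0,0],[0,0,0.4,0,0,0],[0,0,0.1,0,0,0],[0,0,0,0,0,0]]'; python3 to.py .5345 .091 .128 -14; python3 -m pendant '[[0,0,0.2,0,0,0],[0,0,0.2,0,0,0],[0,0,0.2,0,0,0],[0,0,0.2,0,0,0],[0,0,0.1,0,0,0],[0,0,0.1,0,0,0],[0,0,0,0,0,0],[0,0,0,0,0,0]]'; python3 to.py .5345 .091 .128 -14
```

```text
time: 22.1
position: [0.5344, 0.0933, 0.1345]
ee_rot: [2.478, 1.931, -0.0]
force: [-1.9, 1.5, -4.2]
gripper_width: 0.578
grasp_force: 25.0
shift cm [-0.22  0.07  0.65] turn deg [-0.   0.  -0.2] pos [0.5344 0.0933 0.1345] F [-1.9  1.5 -4.2] w 5.32 g 25.0 t 22.1 q7 -0.94
time: 23.1
position: [0.5344, 0.0934, 0.1247]
ee_rot: [2.478, 1.931, 0.0]
force: [-1.7, 1.2, -2.4]
gripper_width: 0.581
grasp_force: 25.0
shift cm [-0.23  0.07 -0.33] turn deg [ 0.   0.  -0.2] pos [0.5344 0.0934 0.1247] F [-1.7  1.2 -2.4] w 5.34 g 25.0 t 23.1 q7 -0.95
```

```bash
python3 -m pendant '[[0,0,0.2,0,0,0],[0,0,0.2,0,0,0],[0,0,0.2,0,0,0],[0,0,0.2,0,0,0],[0,0,0.2,0,0,0],[0,0,0.2,0,0,0],[0,0,0,0,0,0],[0,0,0,0,0,0]]'; python3 -m pendant '[[0,0,0.1,0,0,0],[0,0,0.1,0,0,0],[0,0,0.1,0,0,0],[0,0,0.1,0,0,0],[0,0,0.1,0,0,0],[0,0,0.05,0,0,0],[0,0,0,0,0,0],[0,0,0,0,0,0]]'; python3 to.py .5345 .091 .108 -14
```

```text
time: 24.1
position: [0.5344, 0.0935, 0.1127]
ee_rot: [-2.478, -1.931, -0.0]
force: [-0.4, 0.3, -3.7]
gripper_width: 0.581
grasp_force: 25.0
time: 25.1
position: [0.5347, 0.0938, 0.108]
ee_rot: [2.478, 1.931, 0.001]
force: [-2.8, 0.8, 5.0]
gripper_width: 0.579
grasp_force: 25.0
shift cm [-0.28  0.05 -0.  ] turn deg [ 0.  -0.  -0.2] pos [0.5347 0.0938 0.108 ] F [-2.8  0.8  5. ] w 5.33 g 25.0 t 25.1 q7 -0.97
```

It slid fully home at TCP 0.108 with light contact, so this is the clean one. I release it here and fetch the third, which must be waxed.

```bash
python3 -m pendant '[[0,0,0,0,0,0],[0,0,0,0,0,0],[0,0,0,0,0,0],[0,0,0,0,0,0],[0,0,-1,0,0,0],[0,0,-4,0,0,0],[0,0,-4,0,0,0],[0,0,-2,0,0,0]]' 9.18; python3 to.py .602 -.346 .22 -14
python3 - <<'E'
from vis import *
s=snapshot("scene"); cv2.imwrite("pics/a3.png",cv2.resize(s["color"][100:220,280:440],None,fx=5,fy=5)[:,:,::-1])
for c in blobs(s,*PINK):
    if c[:,0].max()<400 and c[:,1].min()>90: print(cv2.boundingRect(c.astype(np.int32)),*disc(s,c,.11,.027),*disc(s,c,.13,.027),*disc(s,c,.115,.027))
E
```

```text
time: 26.1
position: [0.5354, 0.0941, 0.2198]
ee_rot: [2.477, 1.93, 0.004]
force: [-0.0, 0.1, -0.3]
gripper_width: 1.002
grasp_force: 0.0
shift cm [-4.104e+01  1.722e+01 -1.000e-02] turn deg [ 0.2 -0.1 -0.1] pos [0.5354 0.0941 0.2198] F [-0.   0.1 -0.3] w 9.22 g 0.0 t 26.1 q7 -0.85
(192, 224, 29, 56) [ 0.60027575 -0.34699637] 0.026097470144932532 [ 0.62596854 -0.36053779] 0.025096711987988348 [ 0.60669737 -0.35038462] 0.025847275322876714
(324, 148, 22, 45) [0.50206506 0.12678206] 0.02601024317911118 [0.53122195 0.0947161 ] 0.02501260010853638 [0.50935417 0.11876535] 0.02576083017084008
(373, 124, 22, 38) [0.47360127 0.37530057] 0.024840826952382565 [0.50394616 0.33376272] 0.023888155685421433 [0.48118758 0.36491503] 0.024602659937105364
```

View pics/a3.png

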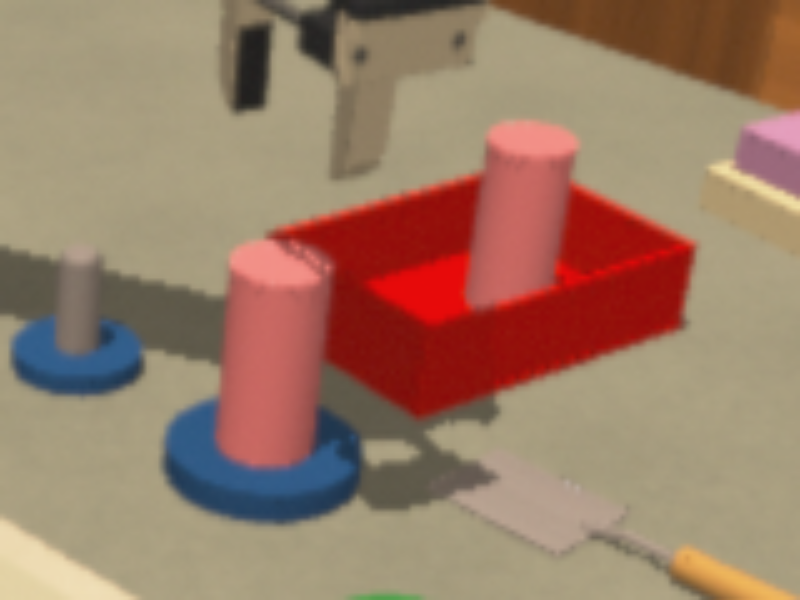

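The picture shows the clean mould seated on the blue base at (330,170) and the first waxed one standing in the tub. Next I fetch the third.

```bash
python3 -m pendant '[[-5.1,2.1,0,0,0,0],[-5.1,2.1,0,0,0,0],[-5.2,2.2,0,0,0,0],[-5.2,2.2,0,0,0,0],[-5.2,2.2,0,0,0,0],[-5.2,2.2,0,0,0,0],[-5.1,2.1,0,0,0,0],[-5.0,2.1,0,0,0,0]]'; python3 to.py .602 -.3465 .088 -14
```

```text
time: 27.15
position: [0.6, -0.3491, 0.216]
ee_rot: [-2.478, -1.93, 0.001]
force: [0.6, -0.1, -0.5]
gripper_width: 1.0
grasp_force: 0.0
shift cm [ 0.3   0.15 12.8 ] turn deg [-0.1 -0.  -0.2] pos [ 0.6    -0.3491  0.216 ] F [ 0.6 -0.1 -0.5] w 9.2 g 0.0 t 27.15 q7 -0.13
```

```bash
python3 -m pendant '[[0.2,0.1,3,0,0,0],[0,0,3,0,0,0],[0,0,2.5,0,0,0],[0,0,2.4,0,0,0],[0,0,1.6,0,0,0],[0,0,0,0,0,0],[0,0,0,0,0,0],[0,0,0,0,0,0]]'; python3 -m pendant '[[0,0,0,0,0,0],[0,0,0,0,0,0],[0,0,0,0,0,0],[0,0,0,0,0,0],[0,0,0,0,0,0],[0,0,0,0,0,0],[0,0,-1,0,0,0],[0,0,-3,0,0,0]]' 4 25; python3 to.py .477 .267 .26 -14
```

```text
time: 28.15
position: [0.6029, -0.3457, 0.0936]
ee_rot: [2.477, 1.929, 0.001]
force: [0.6, 0.0, -0.3]
gripper_width: 1.0
grasp_force: 0.0
time: 29.15
position: [0.6003, -0.3448, 0.1307]
ee_rot: [-2.475, -1.928, 0.003]
force: [0.1, -0.5, -2.2]
gripper_width: 0.594
grasp_force: 25.0
shift cm [ 56.33 -26.97 -12.75] turn deg [-0.3 -0.1 -0.2] pos [ 0.6003 -0.3448  0.1307] F [ 0.1 -0.5 -2.2] w 5.46 g 25.0 t 29.15 q7 -0.18
```

```bash
python3 -m pendant '[[0,0,-5,0,0,0],[2,-1,-5,0,0,0],[4.4,-2.1,-3.2,0,0,0],[5.2,-2.5,0,0,0,0],[5.2,-2.5,0,0,0,0],[5.2,-2.5,0,0,0,0],[5.2,-2.5,0,0,0,0],[5.2,-2.5,0,0,0,0]]'; python3 to.py .477 .267 .26 -14
```

```text
time: 30.15
position: [0.5291, 0.0087, 0.2647]
ee_rot: [2.478, 1.93, -0.0]
force: [0.6, 0.3, -1.9]
gripper_width: 0.591
grasp_force: 25.0
shift cm [ 23.77 -11.37   0.45] turn deg [ 0.   0.  -0.2] pos [0.5291 0.0087 0.2647] F [ 0.6  0.3 -1.9] w 5.43 g 25.0 t 30.15 q7 -0.64
```

```bash
python3 -m pendant '[[5,-2.4,0,0,0,0],[5,-2.4,0,0,0,0],[5,-2.4,0,0,0,0],[5,-2.4,0,0,0,0],[3.7,-1.8,0,0,0,0],[0,0,4,0,0,0],[0,0,4,0,0,0],[0,0,2,0,0,0]]'; python3 to.py .477 .267 .099 -14
python3 - <<'E'
from vis import *
s=snapshot("scene"); cv2.imwrite("pics/a4.png",cv2.resize(s["color"][60:210,290:440],None,fx=4,fy=4)[:,:,::-1])
E
```

```text
time: 31.15
position: [0.4763, 0.2639, 0.1625]
ee_rot: [-2.478, -1.931, 0.005]
force: [0.1, -0.4, -1.8]
gripper_width: 0.589
grasp_force: 25.0
shift cm [0.34 0.   6.35] turn deg [-0.1  0.1 -0.1] pos [0.4763 0.2639 0.1625] F [ 0.1 -0.4 -1.8] w 5.42 g 25.0 t 31.15 q7 -1.26
```

View pics/a4.png

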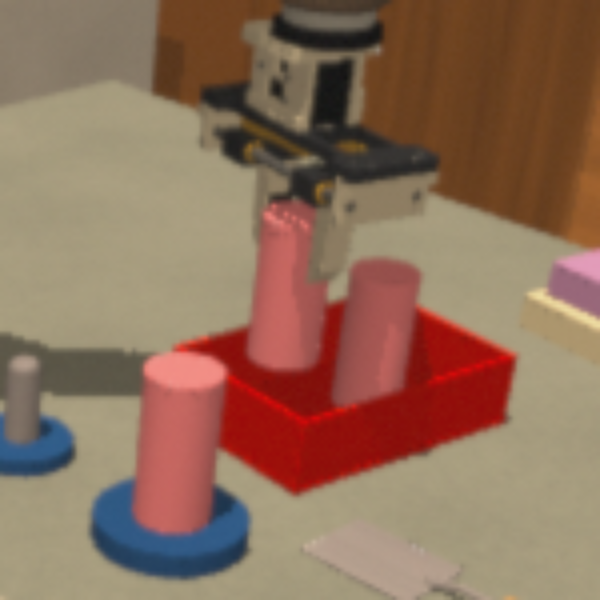

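The picture shows the third mould held over the near half of the tub, clear of the first one at (383,143). I lower it gently.

```bash
python3 -m pendant '[[0.2,0,2,0,0,0],[0,0,2,0,0,0],[0,0,1.5,0,0,0],[0,0,0.5,0,0,0],[0,0,0.2,0,0,0],[0,0,0.1,0,0,0],[0,0,0,0,0,0],[0,0,0,0,0,0]]'; python3 to.py .477 .267 .0985 -14
```

```text
time: 32.2
position: [0.4783, 0.2667, 0.1016]
ee_rot: [2.478, 1.93, 0.001]
force: [-0.8, -0.2, -2.3]
gripper_width: 0.59
grasp_force: 25.0
shift cm [ 0.   -0.13  0.31] turn deg [ 0.  -0.  -0.2] pos [0.4783 0.2667 0.1016] F [-0.8 -0.2 -2.3] w 5.43 g 25.0 t 32.2 q7 -1.33
```

```bash
python3 -m pendant '[[0,0,0.1,0,0,0],[0,0,0.1,0,0,0],[0,0,0.1,0,0,0],[0,0,0.1,0,0,0],[0,0,0,0,0,0],[0,0,0,0,0,0],[0,0,0,0,0,0],[0,0,0,0,0,0]]'; python3 to.py .477 .267 .0985 -14
```

```text
time: 33.2
position: [0.478, 0.2665, 0.0972]
ee_rot: [2.478, 1.931, -0.0]
force: [0.0, -0.1, -2.4]
gripper_width: 0.597
grasp_force: 25.0
shift cm [ 0.02 -0.11 -0.13] turn deg [ 0.   0.  -0.2] pos [0.478  0.2665 0.0972] F [ 0.  -0.1 -2.4] w 5.49 g 25.0 t 33.2 q7 -1.33
```

```bash
python3 -m pendant '[[0,0,0.1,0,0,0],[0,0,0.1,0,0,0],[0,0,0.1,0,0,0],[0,0,0.1,0,0,0],[0,0,0,0,0,0],[0,0,0,0,0,0],[0,0,0,0,0,0],[0,0,0,0,0,0]]'; python3 to.py .477 .267 .0985 -14
```

```text
time: 34.2
position: [0.4787, 0.2672, 0.0968]
ee_rot: [2.476, 1.929, 0.002]
force: [-7.6, -6.1, 29.4]
gripper_width: 0.586
grasp_force: 25.0
shift cm [-0.06 -0.16 -0.17] turn deg [ 0.2  0.  -0.2] pos [0.4787 0.2672 0.0968] F [-7.6 -6.1 29.4] w 5.39 g 25.0 t 34.2 q7 -1.34
```

Contact. I relieve the load, release and retreat.

```bash
python3 -m pendant '[[0,0,-0.2,0,0,0],[0,0,-0.1,0,0,0],[0,0,0,0,0,0],[0,0,0,0,0,0],[0,0,0,0,0,0],[0,0,0,0,0,0],[0,0,0,0,0,0],[0,0,0,0,0,0]]' - 8; python3 -m pendant '[[0,0,0,0,0,0],[0,0,0,0,0,0],[0,0,0,0,0,0],[0,0,0,0,0,0],[0,0,-1,0,0,0],[0,0,-4,0,0,0],[0,0,-6,0,0,0],[0,0,-6,0,0,0]]' 9.18; python3 -m pendant '[[0,0,-3,0,0,0],[0,0,0,0,0,0],[0,0,0,0,0,0],[0,0,0,0,0,0],[0,0,0,0,0,0],[0,0,0,0,0,0],[0,0,0,0,0,0],[0,0,0,0,0,0]]'
python3 - <<'E'
from vis import *
s=snapshot("scene"); t=snapshot("top"); cv2.imwrite("pics/a5.png",np.hstack([cv2.resize(s["color"],(480,360)),cv2.resize(t["color"],(320,240))[:,:] if 0 else cv2.copyMakeBorder(cv2.resize(t["color"][120:330,60:300],(320,280)),0,80,0,0,0)])[:,:,::-1])
E
```

```text
time: 35.2
position: [0.4785, 0.2668, 0.0966]
ee_rot: [2.478, 1.93, 0.001]
force: [-0.7, -0.8, 5.3]
gripper_width: 0.596
grasp_force: 8.0
time: 36.2
position: [0.4776, 0.2667, 0.2684]
ee_rot: [-2.477, -1.931, 0.0]
force: [2.6, -0.6, -0.1]
gripper_width: 1.0
grasp_force: 0.0
time: 37.2
position: [0.478, 0.2666, 0.2962]
ee_rot: [-2.478, -1.931, 0.0]
force: [0.5, -0.9, -0.3]
gripper_width: 0.995
grasp_force: 0.0
```

View pics/a5.png

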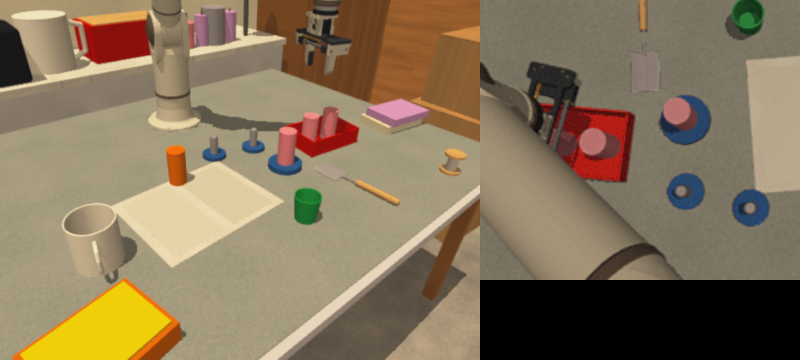

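Both waxed moulds stand upright in the tub at (312,127) and (330,122). The clean one is home on the gauge at (288,147), and the jug, pot and spatula are untouched.

```bash
python3 -c "from rig import *; print(sign_off())"
```

```text
the job is handed in; nothing more can be done
None
```

The clean mould is fully home on the largest gauge and both waxed-up moulds stand upright in the red tub; I tried two on the pin (one stopped 20 mm short, one slid home) and took the third as waxed by elimination, and the job is handed in at about 37 s.

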